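Hold a slide carrier flush on the tilted reader stage

TASK

Pick up the blue slide carrier by its rib, set its lower edge against the ledge of the tilted reader stage, centred, and tilt it by feel until its underside lies flush on both red strips. Press it there gently (about 5 N, never as much as 30 N) without forcing the stage off its angle, and finish while still gripping and pressing: do not let go. Leave the orange carrier and everything else on the bench alone.

Things in the scene. Friction and masses are not known exactly. Their poses are not given: they have to be found in the camera images.
- blue_carrier: loose blue plastic slide carrier, 80 g (+-30 %): flat plate 76 (x) x 52 (y) x 5 mm with a central upright grip rib 36 (x) x 12 (y) mm, from the plate's top at z = 5 to z = 41 mm. Origin at the centre of the underside, z up through the rib. The same turned half round about z. Pinch the rib across its 12 mm
- face (a point): target point on the tilting black stage: in the plane of the tops of the two red strips, where the carrier's origin comes when flush, centred and against the ledge. z = outward normal of the slope, x = up the slope, y = level across it. Slope 9 to 29 degrees from level, varies. The aluminium ledge, 84 mm long, crosses the lower end: inner side at x = -38 mm, top at z = +6 mm of this frame
- strip_low (a point): lower red rubber strip on the stage face, 8 (x) x 70 (y) x 3 mm, this point at the middle of its top, 28 mm down the slope (-x) from point face
- strip_high (a point): upper red rubber strip, the same size, this point at the middle of its top, 28 mm up the slope (+x) from point face
- stage_edge (a point): middle of the stage plate's upper edge, on its top surface, 57 mm up the slope from point face. The plate is 110 (x) x 84 (y) x 8 mm, its top 3 mm below the strip tops; a stiff friction axle below its middle, 95 mm above the bench, holds its angle (slips only at about 4 N m)
- reader: fixed white reader housing that carries the stage, 150 x 110 x 45 mm, with two upright aluminium cheeks to 102 mm above the bench, 106 mm apart over their outer faces; origin at the centre of its underside, front (-x) roughly to the robot, the slope rising away from the front
- stand: fixed grey parking stand, 110 (x) x 175 (y) x 10 mm, with four white bars whose tops are 30 mm above the bench; a carrier lies flat on each pair, at y = +43 or -43 mm of it (which is which varies); origin at the centre of its underside
- orange_carrier: loose orange carrier of the same shape, beside the blue one on the stand; leave alone
- tube_rack: blue tube rack, 85 x 125 x 42 mm, origin at its underside; bystander
- reagent_bottle: amber bottle, 60 mm across, 130 mm tall, origin at its underside; bystander
- tip_box: yellow tip box with clear lid, 85 x 120 x 61 mm, origin at its underside; bystander
- beaker: small glass beaker, 56 mm across, 65 mm tall, origin at its underside; bystander
- tube_block: aluminium tube block with red caps, 50 x 70 x 34 mm, origin at its underside; bystander
There are look-alikes about, which are no part of the job. Leave any green look-alike of the blue_carrier alone.

How it is judged (in metres and radians):
On the way:
1. the blue carrier is lifted clear of its stand in the gripper (height (world z) of blue_carrier above 0.05 m and contact force between blue_carrier and stand below 0.05 N and contact force between blue_carrier and the fingers above 1 N), for 0.1 s.
At the end, for the whole second after the job is handed in: blue carrier still gripped (over 1.5 N), lower edge within 4 mm of the ledge, centred within 8 mm, within 1.5 mm and 1.7 degrees of the face and 4 degrees of square; pressed on with 2 to 30 N, over 1 N of it on a strip; stage edge within 4 mm and other things within 20 mm of their starts (x of blue_carrier in the frame of face between -0.003 and 0.004 m and y of blue_carrier in the frame of face between -0.008 and 0.008 m and z of blue_carrier in the frame of face between -0.002 and 0.0015 m and angle between the z axis of blue_carrier and the z axis of face, either way round below 0.03 rad and angle between the y axis of blue_carrier and the y axis of face, either way round below 0.07 rad and angle between blue_carrier's own z axis and vertical below 0.8 rad and (contact force between blue_carrier and stage_c2 above 1 N or contact force between blue_carrier and stage_c3 above 1 N) and contact force between blue_carrier and reader between 2 and 30 N and contact force between blue_carrier and the fingers above 1.5 N and distance of stage_edge from where it was at the start of the episode below 0.004 m and linear speed of blue_carrier below 0.02 m/s and distance of each of orange_carrier, tube_rack, reagent_bottle, tip_box, beaker, tube_block from where it was at the start of the episode below 0.02 m); the arm keeps its last pose, push and grip.
It fails at once if the carrier is pressed on the reader with more than 30 N (contact force between blue_carrier and reader above 30 N).
It fails at once if the stage is forced off its angle (distance of stage_edge from where it was at the start of the episode above 0.005 m).
It fails at once if the orange carrier or another bystander is disturbed (distance of any of orange_carrier, tube_rack, reagent_bottle, tip_box, beaker, tube_block from where it was at the start of the episode above 0.025 m).
It also fails if it takes over 51 s, if anything falls off the work surface, if the arm or the gripper's body presses on something with over 40 N, if the wrist force passes 120 N, or if a joint passes its speed limit or range.

ROBOT

A 6-joint arm with a two-finger parallel gripper is mounted at the origin on the work surface. World frame = base frame: x ahead of the robot, y to its left, z up, the work surface at z = 0. Lengths are in mm, angles in rad, forces in N, time in s.
With the tool pointing down it reaches from about 300 to 775 mm from the base axis. Payload 14.6 kg.
Tool frame: the origin (TCP) lies between the finger pads; the fingertips stand 22 mm ahead of it and the grasp point (between the pads) lies 3 mm ahead of it (manip.tcp_to_tips is the distance from the TCP to the fingertips, in mm); y points along the fingers, z is the direction in which the jaws open and shut, and the axes are right-handed (so a half turn about y gives the same grasp; the last joint's range is limited). The gripper opens to 94 mm and grips with 3 to 60 N. Pads are 16 mm wide; open, the fingers measure 119 mm over their backs; the gripper's body (75 mm by 177 mm) begins 78 mm behind the grasp point.
Start: joints at [-1.326, 0.3, 1.521, -0, 1.321, -0.067], TCP at [168.718, -523.473, 227.446] pointing down, gripper open.
Joint ranges: [-3.03, 3.03], [-0.79, 2.21], [0.23, 2.52], [-1.04, 4.18], [0, 3.07], [-2.55, 2.55]. Speed limits (rad/s): [2.22, 2.22, 2.57, 3.14, 3.14, 3.14].

INTERFACE

Orientations are given as [roll, pitch, yaw] about the fixed x, y, z axes, in that order (R = Rz(yaw) Ry(pitch) Rx(roll)).
In Python, from cell import manip gives the robot as it stands.
- The arm moves only by the shell command python3 -m jog 'ROWS' [OPENING] [FORCE]. ROWS is JSON, one flat list of numbers, 6 for each row, row after row: the shift along the tool's x, y, z in mm, then the turn, a rotation vector about the tool's x, y, z in degrees. A call has 1 to 10 rows; each row is the pose to reach, as a shift and turn from the pose commanded when the call began, along the tool's axes at that moment; what a row does not reach only later rows make up. A row lasts 1/12 s, in which the tool goes at most 41.7 mm and 7.16 degrees, less where a joint would pass 70% of its speed; a pose out of reach is approached as far as the arm can. A call with a gripper value outside its range is refused whole. OPENING is the finger opening in mm, from 0 to 94, set as the call begins (- or left out, the last holds). The fingers move at their own pace and stop on an object; FORCE is the grip in N (left out, the last holds). Time passes only in rows, so rows that repeat a pose let the fingers close. It gives the time, the measured TCP pose, the force and the opening at its end, in the units of the state.
- manip.read_state(): the state, without advancing time (a new reading comes with each control period).
- manip.camera(name): name is "side" or "top" or "wrist"; returns a dict with "img" (420x560x3 uint8, red, green, blue), "intrinsics" (3x3 intrinsics, pixels), "k1" (the pictures are not rectified: a ray, as slopes to the right and down, at radius r is drawn at 1 + k1 r^2 times it, then the intrinsics apply), "origin" and "orientation" of the camera in the world. Camera axes: x right, y down, z forward; pixel columns grow to the right and rows downward; lengths in mm; the calibration is good to about 2 mm. A picture is of the moment at which its call begins. There is no depth.
- manip.sign_off(): hands the job in, once; it reports no verdict.
Trained networks look in a picture, given as the dict that the camera call returned (one of the last four; its "shot" number tells which), for a name from the list of things; names that differ only in an ending like _2 or _b are one class to them, and where a whole thing is asked for, a point or a joint stands for the part that bears it (a point fixed in the world has none). Each returns a list of dicts, best first, with "score" (0 to 1); they miss things now and then, are a little off and sometimes report something else, mostly with a low value. They report only what shows in the picture. A call takes as long as a camera call. They do not tell look-alikes from the thing itself.
- manip.masks_of(thing, picture): "pixels" (420x560 bool, what is visible of it) and "xy" ([column, row] in pixels, amid what is visible of it).
- manip.tip_of(thing, picture): "xy" ([column, row] in pixels: a listed point, or the origin of a listed thing).
The state is a dict: "clock": time; "joints": joint angles; "qd": joint speeds; "effort": joint torques, N m; "eef_pos": TCP position; "eef_rot": TCP orientation; "wrist_force": force on the tool from outside, world axes, zero at the start; "moment": the same for the moment, N m; "finger_gap": finger opening in mm.
Only numpy, scipy, OpenCV 4.12 (cv2) and the standard library are available. Lean on these libraries where they do the work, as an engineer would, in place of code of your own. Each camera call takes 0.05 s, during which the arm holds its last target.

## Working session

There is one attempt and no reset: what is moved stays moved. The work goes in short steps, Python scripts to look and compute and a shell command to move; the robot and the scene stay as the last step left them, time stands still between calls to the robot, and variables do not carry over. Pictures are saved under pics/ and viewed, and the job is handed in when it is done.

```bash
ls; mkdir -p pics; python3 - <<'E'
from cell import manip
import cv2
s=manip.read_state(); print(s)
for n in ["side","top","wrist"]:
    c=manip.camera(n); cv2.imwrite(f"pics/{n}0.png",c["img"][:,:,::-1]); print(n,c["intrinsics"],c["k1"],c["origin"],c["orientation"],c["shot"])
    for t in ["blue_carrier","face","strip_low","strip_high","stage_edge","reader","stand","orange_carrier"]:
        print(t,[(round(d["score"],2),[round(float(v)) for v in d["xy"]]) for d in manip.tip_of(t,c)][:4])
E
```

```text
pics
{'clock': 0.0, 'joints': array([-1.32560704e+00,  3.00460655e-01,  1.52155911e+00,  2.28432804e-05,
        1.32066600e+00, -6.66085730e-02]), 'qd': array([ 0.00216439,  0.00057019, -0.00103922,  0.00039634, -0.00147703,
       -0.00022773]), 'effort': array([ 2.26322649e-03, -5.31804550e+01, -3.52736878e+01,  7.08976644e-02,
        2.43814825e-02, -1.01739654e-04]), 'eef_pos': array([ 168.66806123, -523.26751563,  226.90133014]), 'eef_rot': array([-1.57188554e+00,  9.48336787e-05, -2.82980051e+00]), 'wrist_force': array([-0.13823295,  0.34467874,  0.21754529]), 'moment': array([ 0.01478991,  0.00547768, -0.01553167]), 'finger_gap': 94.09057189368184}
side [[466.20163297   0.         273.80385412]
 [  0.         466.20163297 213.0214928 ]
 [  0.           0.           1.        ]] -0.08743022748768453 [ 749.01316256  816.43176866 1056.96645321] [-2.44693985 -0.01397997  2.89361159] 1
blue_carrier [(0.8, [264, 178]), (0.63, [298, 168]), (0.51, [274, 257])]
face [(0.86, [290, 254])]
strip_low [(0.62, [298, 252]), (0.5, [382, 352])]
strip_high [(0.96, [283, 256])]
stage_edge [(0.7
[... 277 characters left out ...]
5655567 1180.57769125] [-3.05916323  0.01015206 -1.59356972] 2
blue_carrier [(0.88, [356, 265]), (0.75, [348, 217])]
face [(0.67, [213, 219])]
strip_low [(0.57, [215, 228])]
strip_high [(0.88, [211, 211])]
stage_edge [(0.85, [204, 196])]
reader [(0.96, [221, 223])]
stand [(0.68, [382, 144]), (0.61, [333, 219])]
orange_carrier [(0.56, [317, 216])]
wrist [[376.02989886   0.         279.23006506]
 [  0.         376.02989886 204.99516404]
 [  0.           0.           1.        ]] -0.08241760978206604 [ 240.59608904 -501.13090799  386.03345792] [ 2.88204581e+00  4.67790438e-04 -1.25837892e+00] 3
blue_carrier []
face []
strip_low []
strip_high []
stage_edge []
reader []
stand []
orange_carrier []
```

View pics/side0.png

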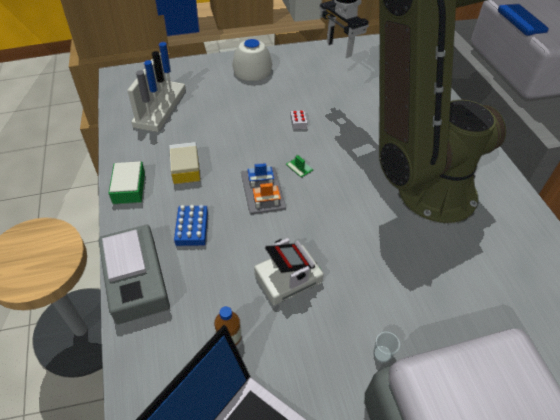

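View pics/top0.png

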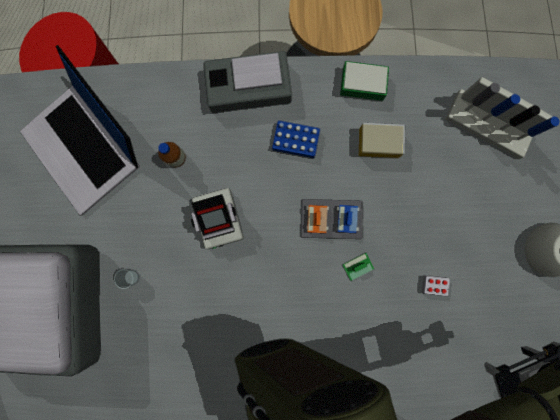

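```bash
cat > h.py <<'E'
import numpy as np, cv2, json
from scipy.spatial.transform import Rotation as R
from scipy.optimize import least_squares
from cell import manip
def rot(e): return R.from_euler('xyz',e)
def project(c,P):
    P=np.atleast_2d(P); q=rot(c["orientation"]).inv().apply(P-np.array(c["origin"]))
    s=q[:,:2]/q[:,2:3]; r2=(s**2).sum(1,keepdims=True); s=s*(1+c["k1"]*r2)
    K=np.array(c["intrinsics"]); return np.c_[K[0,0]*s[:,0]+K[0,2],K[1,1]*s[:,1]+K[1,2]]
def ray(c,xy):
    K=np.array(c["intrinsics"]); d=np.array([(xy[0]-K[0,2])/K[0,0],(xy[1]-K[1,2])/K[1,1]]); s=d.copy()
    for _ in range(20): s=d/(1+c["k1"]*(s@s))
    v=rot(c["orientation"]).apply([s[0],s[1],1.]); return np.array(c["origin"]),v/np.linalg.norm(v)
def on_z(c,xy,z):
    o,v=ray(c,xy); return o+v*(z-o[2])/v[2]
def tri(obs):
    A=0;b=0
    for c,xy in obs:
        o,v=ray(c,xy); M=np.eye(3)-np.outer(v,v); A=A+M; b=b+M@o
    p=np.linalg.solve(A,b); 
    return p,[np.round(project(c,p)[0]-xy,1) for c,xy in obs]
def save(c,name,pts=[],scale=1,crop=None):
    im=c["img"][:,:,::-1].copy()
    if crop: x0,y0,x1,y1=crop; im=im[y0:y1,x0:x1]
    else: x0=y0=0
    im=cv2.resize(im,None,fx=scale,fy=scale,interpolation=cv2.INTER_CUBIC)
    for p in pts: cv2.drawMarker(im,(int((p[0]-x0+.5)*scale),int((p[1]-y0+.5)*scale)),(0,255,255),cv2.MARKER_CROSS,8,1)
    cv2.imwrite("pics/"+name,im)
def tool(): 
    s=manip.read_state(); return np.array(s["eef_pos"]),rot(s["eef_rot"])
E
python3 - <<'E'
from h import *
s=manip.camera("side");t=manip.camera("top");w=manip.camera("wrist")
print("blue",tri([(s,[264,178]),(t,[348,217])]))
for n in ["face","strip_low","strip_high","stage_edge","reader","orange_carrier","stand"]:
    a=manip.tip_of(n,s);b=manip.tip_of(n,t)
    for x in b[:2]:
        p=tri([(s,a[0]["xy"]),(t,x["xy"])]); print(n,p[0].round(1),p[1])
p,r=tool(); print("tool axes",r.as_matrix().round(3))
wr=rot(w["orientation"])
print("cam in tool", r.inv().apply(np.array(w["origin"])-p), (r.inv()*wr).as_matrix().round(3))
for i,f in enumerate([(s,"side1.png",(220,130,340,310)),(t,"top1.png",(170,170,380,290))]): save(f[0],f[1],scale=3.5,crop=f[2])
E
```

```text
blue (array([ 523.41204053, -176.95451162,    7.67259806]), [array([-2.9, -0.5]), array([-1. ,  3.1])])
face [531.7 185.6 106.7] [array([0.6, 0.1]), array([ 0.2, -0.6])]
face [528.9 170.3  84.9] [array([-0.3, -0. ]), array([-0.1,  0.3])]
strip_low [506.4 180.8  98.6] [array([-1.8, -0.2]), array([-0.6,  1.6])]
strip_high [ 500.8 -144.5 -355.8] [array([-15.6,  -3.9]), array([-6.8, 14.4])]
strip_high [567.2 207.2 140.1] [array([-5.7, -0.7]), array([-1.8,  5. ])]
stage_edge [570.5 219.1  60.2] [array([-8.2, -1.2]), array([-2.7,  7.1])]
orange_carrier [533.4 -86.7 100.1] [array([2.2, 0.3]), array([ 0.7, -2.3])]
stand [ 533.3 -134.6   -9.5] [array([-0.7, -0.1]), array([-0.2,  0.7])]
tool axes [[-0.952 -0.     0.307]
 [-0.307  0.    -0.952]
 [ 0.    -1.    -0.   ]]
cam in tool [ -75.28472557 -158.59166743    0.7884884 ] [[-0.001  0.967  0.257]
 [ 0.    -0.257  0.967]
 [ 1.     0.001 -0.   ]]
```

```bash
python3 -m jog '[-472,0,-255,0,18,0,-472,0,-255,0,18,0,-472,0,-255,0,18,0,-472,0,-255,0,18,0,-472,0,-255,0,18,0,-472,0,-255,0,18,0,-472,0,-255,0,18,0,-472,0,-255,0,18,0,-472,0,-255,0,18,0,-472,0,-255,0,18,0]' 40; python3 -c "
from h import *
p,r=tool();print(p);print(r.as_matrix().round(3))"
```

```text
clock: 3.03
eef_pos: [454.9, -224.0, 227.7]
eef_rot: [-1.57, 0.0, 3.139]
wrist_force: [1.2, -0.2, 0.2]
finger_gap: 40.3
[ 454.87884767 -224.03497815  227.70755696]
[[-1.     0.    -0.002]
 [ 0.002 -0.    -1.   ]
 [-0.    -1.     0.   ]]
```

View pics/side1.png

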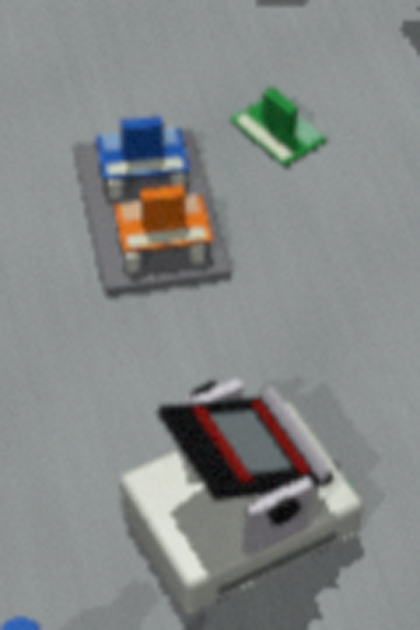

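View pics/top1.png

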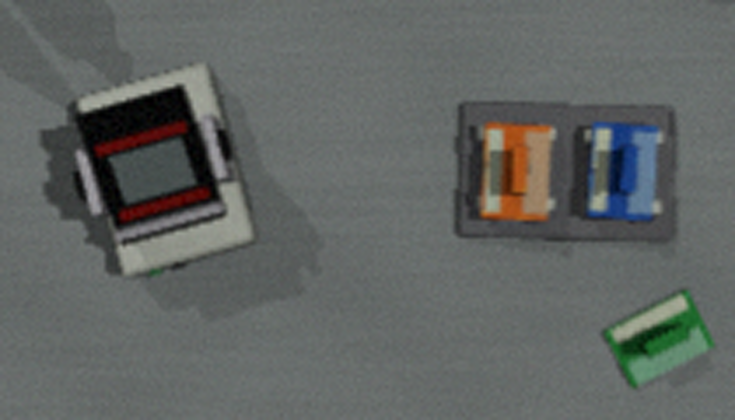

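```bash
python3 -m jog '[-85,0,-60,0,0,0,-85,0,-60,0,0,0,-85,0,-60,0,0,0,-85,0,-60,0,0,0,-85,0,-60,0,0,0]'; python3 - <<'E'
from h import *
w=manip.camera("wrist")
for t in ["blue_carrier","orange_carrier","stand"]:
    print(t,[(round(d["score"],2),np.round(d["xy"],1)) for d in manip.tip_of(t,w)][:3])
    print(' m',[(round(d["score"],2),np.round(d["xy"],1)) for d in manip.masks_of(t,w)][:3])
save(w,"wrist1.png")
p,r=tool();print(p)
for dz in (30,):
  for d in manip.tip_of("blue_carrier",w): print(on_z(w,d["xy"],30))
  for d in manip.tip_of("orange_carrier",w): print(on_z(w,d["xy"],30))
E
```

```text
clock: 3.45
eef_pos: [539.2, -165.4, 227.0]
eef_rot: [-1.571, -0.001, 3.141]
wrist_force: [-0.7, -0.1, -0.1]
finger_gap: 40.2
blue_carrier [(0.64, array([314.1, 305.7]))]
 m [(0.81, array([285.2, 201.5])), (0.81, array([302.8, 308.9]))]
orange_carrier [(0.88, array([198.4, 198.5]))]
 m [(0.63, array([200.6, 200.2])), (0.29, array([515.3, 369.4]))]
stand [(0.91, array([249.3, 185.2]))]
 m [(0.7, array([248.6, 168.6]))]
[ 538.46629659 -166.67269823  227.71260006]
[ 409.43161506 -202.75036911   30.        ]
[526.57877812 -86.70473129  30.        ]
```

View pics/wrist1.png

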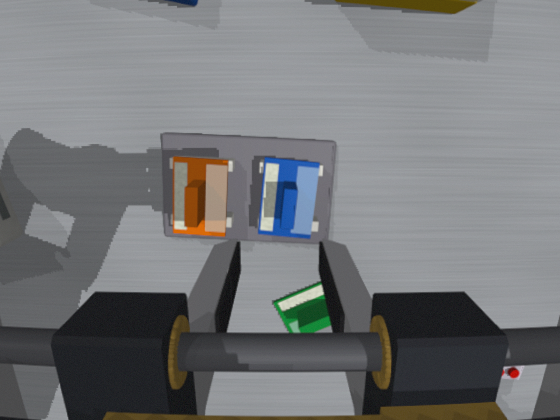

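```bash
cat >> h.py <<'E'
from scipy.optimize import minimize
def box(x0,x1,y0,y1,z0,z1): return np.array([[x,y,z] for x in(x0,x1) for y in (y0,y1) for z in (z0,z1)],float)
CAR=[box(-38,38,-26,26,0,5),box(-18,18,-6,6,5,41)]
def sil(c,parts,T,Rm,S=4):
    m=np.zeros((420*S,560*S),np.uint8)
    for b in parts:
        q=project(c,Rm.apply(b)+T); h=cv2.convexHull(((q+.5)*S).astype(np.float32).reshape(-1,1,2)).round().astype(np.int32)
        cv2.fillConvexPoly(m,h,1)
    return cv2.resize(m.astype(np.float32),(560,420),interpolation=cv2.INTER_AREA)
def fit_flat(c,mask,x0,z,parts=CAR):
    f=lambda v: np.abs(sil(c,parts,np.array([v[0],v[1],z]),R.from_euler('z',v[2],degrees=True))-mask).sum()/mask.sum()
    return minimize(f,x0,method="Nelder-Mead",options=dict(initial_simplex=np.array([x0,[x0[0]+6,x0[1],x0[2]],[x0[0],x0[1]+6,x0[2]],[x0[0],x0[1],x0[2]+5]]),xatol=.05,fatol=1e-4))
E
python3 - <<'E'
from h import *
w=manip.camera("wrist")
ms=manip.masks_of("blue_carrier",w)
for d in ms:
    if d["xy"][1]<250:
        o=fit_flat(w,d["pixels"].astype(float),[525,-180,0],30); print(o.x,o.fun)
        T=np.array([o.x[0],o.x[1],30]);Rm=R.from_euler('z',o.x[2],degrees=True)
        pts=np.vstack([project(w,Rm.apply(b)+T) for b in CAR]); save(w,"fit1.png",pts,5,(230,130,350,250))
for d in manip.masks_of("orange_carrier",w):
    if d["xy"][1]<250:
        o=fit_flat(w,d["pixels"].astype(float),[525,-90,0],30); print('or',o.x,o.fun)
t=manip.camera("top")
for d in manip.masks_of("blue_carrier",t):
        x,y=d["xy"]
        if y<240: o=fit_flat(t,d["pixels"].astype(float),[525,-180,0],30); print('top',o.x,o.fun,d["xy"])
E
```

```text
[ 527.77276945 -173.71288605   -6.34046658] 0.028981437692125796
or [528.59728394 -88.19907348  -3.94131241] 0.036271093176815844
```

View pics/fit1.png

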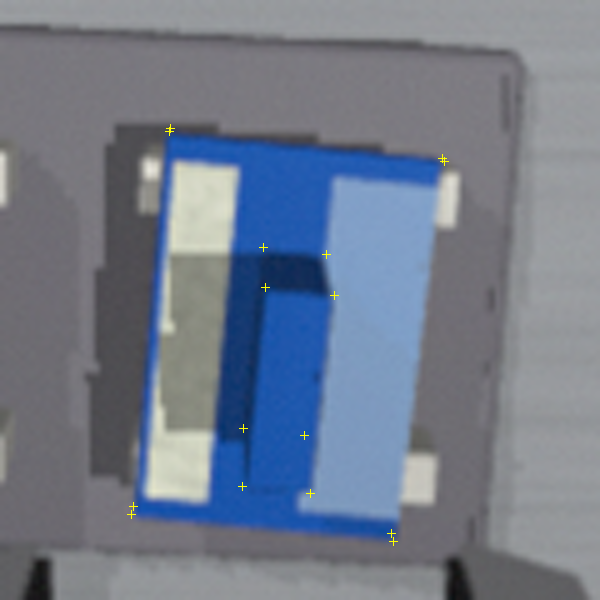

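```bash
python3 -m jog '[11,120,8,0,6.2,0,11,120,8,0,6.2,0,11,120,8,0,6.2,0,11,120,8,0,6.2,0,11,120,8,0,6.2,0]'; python3 - <<'E'
from h import *
w=manip.camera("wrist"); save(w,"wrist2.png"); p,r=tool();print(p,r.as_euler('xyz',degrees=True)); save(manip.camera("top"),"top2.png",scale=4,crop=(290,170,430,290))
E
```

```text
clock: 4.57
eef_pos: [527.5, -173.9, 107.2]
eef_rot: [-1.572, -0.002, 3.031]
wrist_force: [0.0, -0.4, 0.9]
finger_gap: 40.0
[ 528.70636784 -174.22132672  109.17683796] [-8.99850010e+01  7.17984134e-02  1.73662113e+02]
```

View pics/wrist2.png

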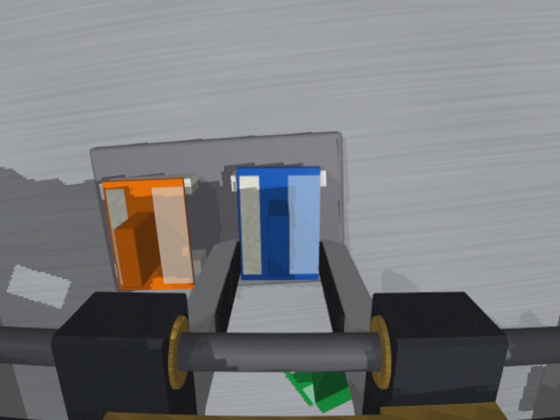

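```bash
python3 -m jog '[0,25,0,0,0,0,0,46,0,0,0,0,0,46,0,0,0,0,0,46,0,0,0,0]' 40; python3 -m jog '[0,0,0,0,0,0,0,0,0,0,0,0,0,0,0,0,0,0,0,0,0,0,0,0,0,0,0,0,0,0,0,0,0,0,0,0,0,0,0,0,0,0,0,0,0,0,0,0]' 6 35; python3 - <<'E'
from h import *
w=manip.camera("wrist"); save(w,"wrist3.png"); p,r=tool();print(p,r.as_euler('xyz',degrees=True)); t=manip.camera("side");save(t,"side3.png",scale=5,crop=(220,130,340,230))
E
```

```text
clock: 5.0
eef_pos: [528.7, -174.1, 63.2]
eef_rot: [-1.57, 0.001, 3.031]
wrist_force: [0.1, 0.6, -0.2]
finger_gap: 40.2
clock: 5.67
eef_pos: [528.2, -174.1, 62.1]
eef_rot: [-1.571, 0.001, 3.031]
wrist_force: [-1.5, 1.2, 6.1]
finger_gap: 11.8
[ 528.17755648 -174.107379     62.137673  ] [-8.99869476e+01  4.90068014e-02  1.73670479e+02]
```

View pics/wrist3.png

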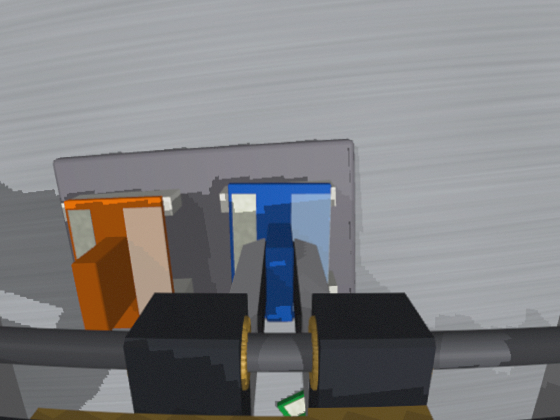

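View pics/side3.png

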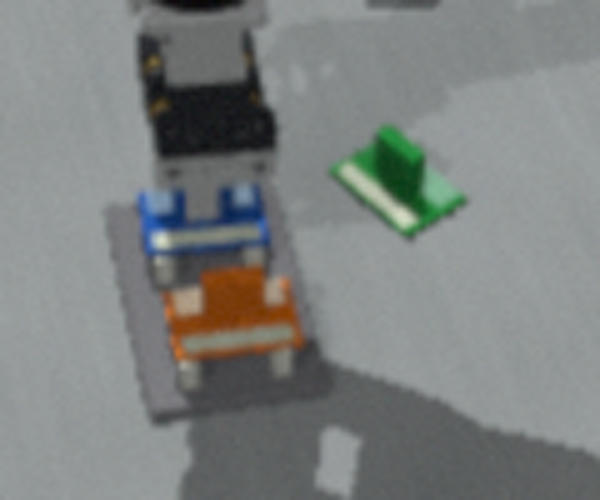

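```bash
python3 -m jog '[0,-15,0,0,0,0,0,-40,0,0,0,0,0,-80,0,0,0,0,0,-110,0,0,0,0,0,-110,0,0,0,0]'; python3 -m jog '[75,-98,-333,0,-21,0,75,-98,-333,0,-21,0,75,-98,-333,0,-21,0,75,-98,-333,0,-21,0,75,-98,-333,0,-21,0,75,-98,-333,0,-21,0,75,-98,-333,0,-21,0,75,-98,-333,0,-21,0,75,-98,-333,0,-21,0,75,-98,-333,0,-21,0]'; python3 -m jog '[0,0,0,0,0,0,0,0,0,0,0,0,0,0,0,0,0,0]';  python3 - <<'E'
from h import *
w=manip.camera("wrist"); save(w,"wrist4.png"); p,r=tool();print(p,r.as_euler('xyz',degrees=True)); t=manip.camera("side");save(t,"side4.png",scale=5,crop=(220,210,340,310))
for t in ["face","strip_low","strip_high","stage_edge","reader","blue_carrier"]:
    print(t,[(round(d["score"],2),np.round(d["xy"],1)) for d in manip.tip_of(t,w)][:3])
E
```

```text
clock: 6.18
eef_pos: [529.8, -174.8, 177.7]
eef_rot: [-1.568, 0.009, 3.031]
wrist_force: [0.8, 0.5, 0.2]
finger_gap: 12.0
clock: 7.02
eef_pos: [489.6, 168.9, 270.4]
eef_rot: [-1.571, 0.002, -2.882]
wrist_force: [-0.7, -0.9, -1.6]
finger_gap: 11.7
clock: 7.27
eef_pos: [490.1, 164.3, 268.9]
eef_rot: [-1.571, -0.001, -2.887]
wrist_force: [-0.5, 1.7, -1.7]
finger_gap: 11.6
[490.19234623 164.22117105 268.95997874] [-8.99960982e+01 -4.66193643e-02 -1.65419273e+02]
face [(0.97, array([260.9, 142.4]))]
strip_low [(0.91, array([262. , 167.3]))]
strip_high [(0.56, array([262.3, 109.9]))]
stage_edge [(0.56, array([260.8,  75.3]))]
reader [(0.96, array([265.4, 127.2]))]
blue_carrier [(0.93, array([524.6, 313.7])), (0.87, array([278.6, 252.3])), (0.66, array([523.6, 200.1]))]
```

View pics/wrist4.png

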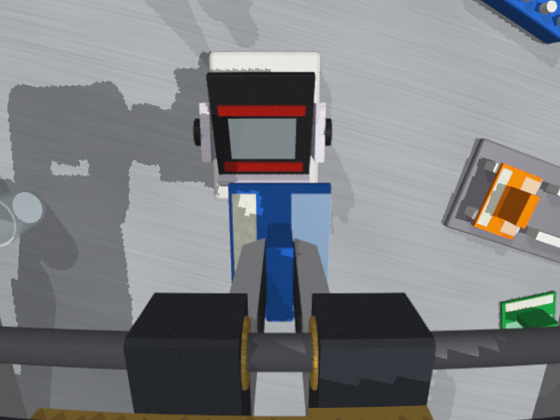

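View pics/side4.png

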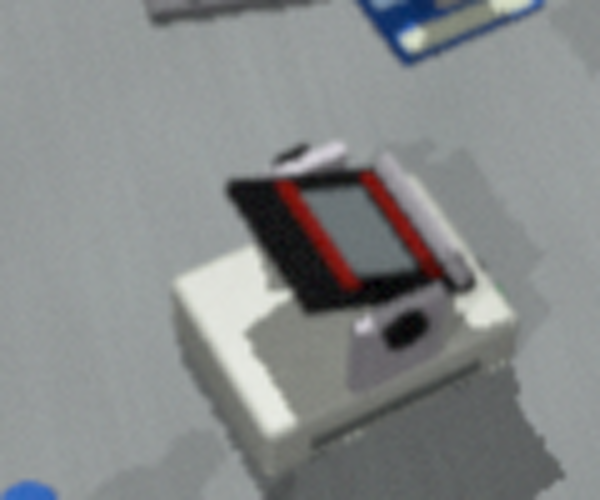

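```bash
cat >> h.py <<'E'
STR=[box(-32,-24,-35,35,-3,0),box(24,32,-35,35,-3,0)]
def redmask(c,roi):
    h=cv2.cvtColor(c["img"],cv2.COLOR_RGB2HSV).astype(int); m=(((h[...,0]<8)|(h[...,0]>172))&(h[...,1]>120)&(h[...,2]>60)).astype(float)
    x0,y0,x1,y1=roi; k=np.zeros_like(m); k[y0:y1,x0:x1]=1; return m*k
def face_rot(yaw,sl): return R.from_euler('z',yaw,degrees=True)*R.from_euler('y',-sl,degrees=True)
E
python3 - <<'E'
from h import *
C={}
for n,roi in [("wrist",(190,50,340,180)),("side",(255,225,325,290)),("top",(180,180,250,250))]:
    c=manip.camera(n); m=redmask(c,roi); C[n]=(c,m); print(n,m.sum())
np.save("pics/c.npy",C,allow_pickle=True)
def cost(v,names):
    s=0
    for n in names:
        c,m=C[n]; 
        s+=np.abs(cv2.GaussianBlur(sil(c,STR,v[:3],face_rot(v[3],v[4])),(5,5),1)-cv2.GaussianBlur(m,(5,5),1)).sum()/m.sum()
    return s
x0=np.array([530,178,103,15,20.])
for names in (["wrist","side","top"],["wrist","side"],["wrist","top"],["wrist"],["side","top"]):
    best=None
    for sl in (14,24):
        x=x0.copy();x[4]=sl
        for k in range(2):
            S=np.vstack([x]+[x+np.eye(5)[i]*[8,8,8,4,5][i] for i in range(5)])
            o=minimize(cost,x,args=(names,),method="Nelder-Mead",options=dict(initial_simplex=S,xatol=.05,fatol=1e-4,maxfev=400)); x=o.x
        if best is None or o.fun<best.fun: best=o
    print(names,best.x.round(2),round(best.fun,3))
    if len(names)==3:
        for n in names:
            c,m=C[n]; save(c,f"fit_{n}.png",np.vstack([project(c,face_rot(*best.x[3:]).apply(b[1::2])+best.x[:3]) for b in STR]),5,dict(wrist=(190,60,340,180),side=(240,220,340,300),top=(170,170,260,250))[n])
E
```

```text
wrist 1837.0
side 163.0
top 29.0
['wrist', 'side', 'top'] [530.4  187.79  97.79  13.77  27.98] 5.566
['wrist', 'side'] [531.45 189.44 102.55  14.49  26.91] 0.172
['wrist', 'top'] [532.07 186.22  98.24  13.86  26.21] 5.37
['wrist'] [530.96 189.82 101.56  14.58  25.85] 0.091
['side', 'top'] [530.95 185.78  99.11  14.33  26.28] 5.267
```

```bash
python3 - <<'E'
from h import *
C=np.load("pics/c.npy",allow_pickle=True).item()
c=C["top"][0]; im=c["img"].astype(int); exc=np.clip(im[...,0]-im[...,1:].max(2),0,None); 
k=np.zeros_like(exc); k[190:240,190:235]=1; exc=exc*k; print(exc.max()); m=np.clip(exc/ (0.9*exc.max()),0,1); C["top"]=(c,m)
def cost(v,names):
    s=0
    for n in names:
        c,m=C[n]; 
        s+=np.abs(cv2.GaussianBlur(sil(c,STR,v[:3],face_rot(v[3],v[4])),(5,5),1)-cv2.GaussianBlur(m,(5,5),1)).sum()/m.sum()
    return s
x0=np.array([531,189,102,14.5,26.])
for names in (["wrist","side","top"],["wrist","top"],["side","top"],["side"]):
    x=x0.copy()
    for k in range(2):
            S=np.vstack([x]+[x+np.eye(5)[i]*[6,6,6,4,5][i] for i in range(5)])
            o=minimize(cost,x,args=(names,),method="Nelder-Mead",options=dict(initial_simplex=S,xatol=.05,fatol=1e-4,maxfev=400)); x=o.x
    print(names,x.round(2),round(o.fun,3))
    if len(names)==3:
        ims=[]
        for n in names:
            c,m=C[n]; save(c,f"fit_{n}.png",np.vstack([project(c,face_rot(*x[3:]).apply(b[1::2])+x[:3]) for b in STR]),4,dict(wrist=(200,70,330,190),side=(250,220,340,300),top=(170,180,260,260))[n])
E
python3 -c "
import cv2,numpy as np
a=[cv2.imread(f'pics/fit_{n}.png') for n in('side','top')]
cv2.imwrite('pics/fit_st.png',np.hstack(a))"
```

```text
85
['wrist', 'side', 'top'] [531.09 188.8  101.09  14.47  27.11] 3.609
['wrist', 'top'] [531.43 187.7  101.25  13.7   28.36] 3.542
['side', 'top'] [531.26 187.14 100.17  14.74  27.01] 3.52
['side'] [531.54 189.51 102.8   14.65  27.04] 0.08
```

View pics/fit_wrist.png

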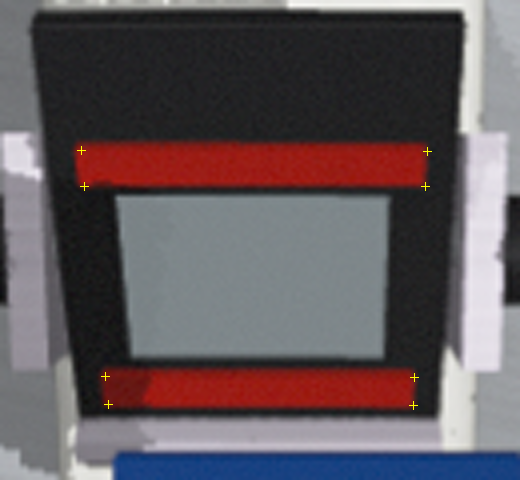

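View pics/fit_st.png

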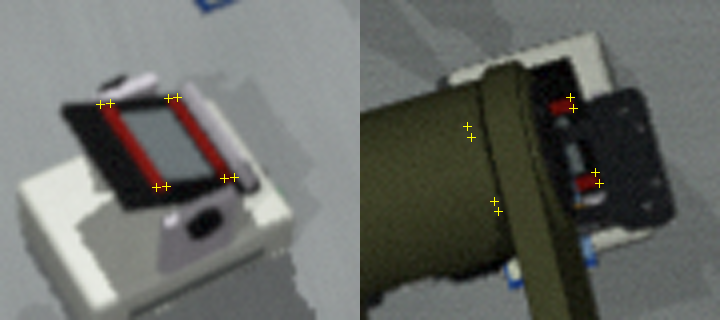

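```bash
cat >> h.py <<'E'
FACE=[np.array([531.4,189.5,102.6]),14.5,27.0]
GRIP=np.array([0.,32.,0.])  # carrier origin in tool
def target(dx,dy,dz,tilt=0,F=None,grip=None):
    """carrier at face-frame offset dx,dy,dz, extra tilt deg about face y (positive = steeper)"""
    F=FACE if F is None else F; grip=GRIP if grip is None else grip
    Rf=face_rot(F[1],F[2]); Rc=face_rot(F[1],F[2]+tilt)
    fx,fy,fz=Rc.as_matrix().T
    Rt=R.from_matrix(np.c_[-fx,-fz,-fy]); T=F[0]+Rf.apply([dx,dy,dz])-Rt.apply(grip); return T,Rt
def delta(p,r,T,Rt):
    return r.inv().apply(T-p).round(2),np.degrees((r.inv()*Rt).as_rotvec()).round(2)
E
python3 - <<'E'
from h import *
w=manip.camera("wrist");p,r=tool()
for oy in (30,32,34):
  for ox in (-2,0,2):
    print(oy,ox,project(w,r.apply([[-38+ox,oy-5,26],[-38+ox,oy-5,-26]])+p).round(1).tolist())
ed=cv2.Canny(w["img"],50,120)
save(w,"w5.png",[],5,(215,165,345,285))
print(delta(p,r,*target(12,0,30)))
print(project(w,FACE[0]),manip.tip_of("face",w)[0]["xy"])
E
```

```text
30 -2 [[330.1, 178.9], [225.5, 178.8]]
30 0 [[330.0, 182.8], [225.6, 182.7]]
30 2 [[329.8, 186.7], [225.8, 186.7]]
32 -2 [[329.6, 178.1], [226.0, 178.0]]
32 0 [[329.5, 182.0], [226.2, 182.0]]
32 2 [[329.3, 185.9], [226.3, 185.8]]
34 -2 [[329.1, 177.4], [226.6, 177.3]]
34 0 [[329.0, 181.2], [226.7, 181.2]]
34 2 [[328.8, 185.1], [226.8, 185.0]]
(array([-28.64, 106.17, -13.07]), array([ 0.04,  0.16, 27.  ]))
[[263.31508285 140.5684546 ]] [260.4, 139.9]
```

View pics/w5.png

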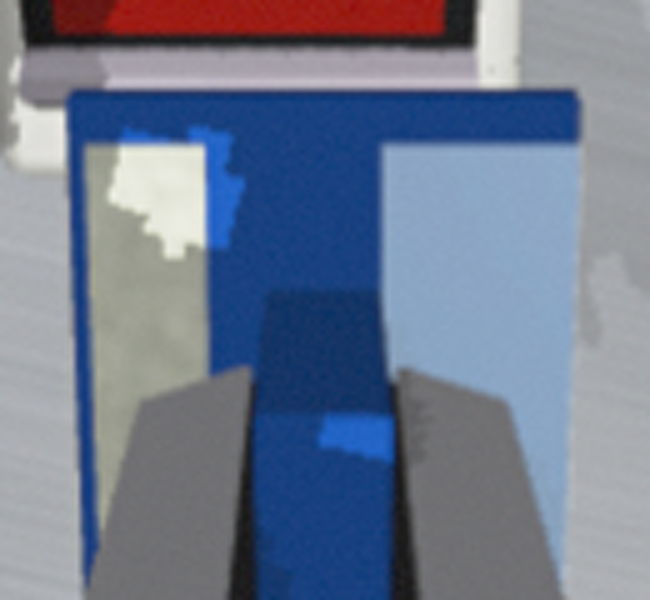

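```bash
python3 -m jog '[-29,40,-13,0,0,20,-29,80,-13,0,0,27,-29,106,-13,0,0,27,-29,106,-13,0,0,27,-29,106,-13,0,0,27,-29,106,-13,0,0,27,-29,106,-13,0,0,27]';  python3 - <<'E'
from h import *
w=manip.camera("wrist"); save(w,"wrist6.png"); p,r=tool();print(delta(p,r,*target(12,0,30))); 
t=manip.camera("side");save(t,"side6.png",scale=6,crop=(230,200,340,300))
Rt=r;o=p+r.apply([.5,32,0])
# predicted carrier outline
M=r.as_matrix(); Rc=R.from_matrix(np.c_[-M[:,0],-M[:,2],-M[:,1]])
save(t,"side6b.png",np.vstack([project(t,Rc.apply(b)+o) for b in CAR]),6,(230,200,340,300))
print(manip.read_state()["wrist_force"],manip.read_state()["moment"],manip.read_state()["joints"])
E
```

```text
clock: 8.5
eef_pos: [514.9, 185.2, 164.0]
eef_rot: [-1.571, 0.47, -2.886]
wrist_force: [-0.2, 0.5, -0.9]
finger_gap: 11.7
(array([ 1.39,  0.59, -0.07]), array([0.07, 0.15, 0.03]))
[ 0.3732272   0.18513413 -1.23014446] [-0.12515389  0.22773895 -0.00056692] [ 0.28397317  0.15087008  1.93076073 -0.02291343  0.58892687  1.61495519]
```

View pics/wrist6.png

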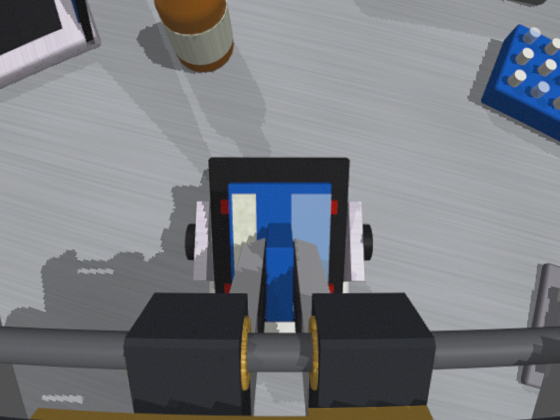

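View pics/side6b.png

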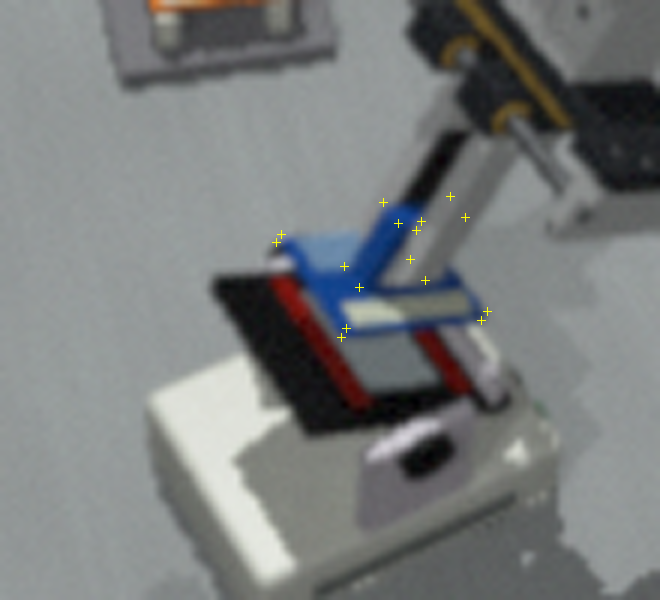

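```bash
python3 -m jog '[3,11,0,0,0,0,6,22,0,0,0,0,6,22,0,0,0,0,6,22,0,0,0,0,6,22,0,0,0,0]'; python3 -m jog '[0,0,0,0,0,0]' >/dev/null; python3 - <<'E'
from h import *
w=manip.camera("wrist"); p,r=tool();print(delta(p,r,*target(6,0,8))); 
t=manip.camera("side");save(t,"side7.png",scale=7,crop=(240,220,340,300))
s=manip.read_state();print(r.inv().apply(s["wrist_force"]),r.inv().apply(s["moment"]))
E
```

```text
clock: 9.02
eef_pos: [519.8, 186.4, 142.0]
eef_rot: [-1.571, 0.472, -2.886]
wrist_force: [-0.5, 0.8, -1.4]
finger_gap: 11.9
(array([ 1.01,  0.55, -0.05]), array([ 0.08,  0.14, -0.05]))
[ 0.81987741  0.95395976 -0.69865662] [ 0.01629161  0.03935614 -0.26747754]
```

View pics/side7.png

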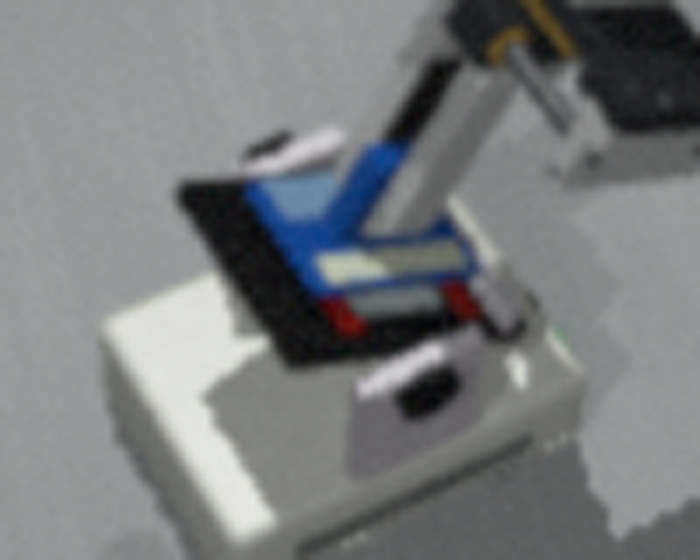

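```bash
cat > st.py <<'E'
from h import *
s=manip.read_state();p,r=tool()
F=[];
print("t%.2f F_tool"%s["clock"],r.inv().apply(s["wrist_force"]).round(1),"M_tool",r.inv().apply(s["moment"]).round(3),"err to flush",delta(p,r,*target(0,0,0)), "gap %.1f"%s["finger_gap"])
E
python3 -m jog '[0,2,0,0,0,0,0,4,0,0,0,0,0,4,0,0,0,0]' >/dev/null; python3 st.py
python3 -m jog '[0,0.7,0,0,0,0,0,0.7,0,0,0,0]' >/dev/null; python3 st.py
python3 -m jog '[0,0.7,0,0,0,0,0,0.7,0,0,0,0]' >/dev/null; python3 st.py
```

```text
t9.45 F_tool [ 0.4  0.8 -0.2] M_tool [-0.056  0.018 -0.244] err to flush (array([ 6.26,  3.71, -0.08]), array([0.07, 0.15, 0.02])) gap 11.8
t9.62 F_tool [ 0.6  0.7 -0. ] M_tool [-0.036  0.013 -0.224] err to flush (array([ 6.32,  3.18, -0.06]), array([0.08, 0.15, 0.01])) gap 12.0
t9.78 F_tool [ 0.1  1.  -0.8] M_tool [-0.059 -0.052 -0.294] err to flush (array([ 6.36,  2.51, -0.07]), array([0.08, 0.14, 0.  ])) gap 11.7
```

```bash
for i in 1 2 3; do python3 -m jog '[0,0.5,0,0,0,0,0,0.5,0,0,0,0]' >/dev/null; python3 st.py; done
```

```text
t9.95 F_tool [ 0.9  0.5 -0.3] M_tool [-0.012  0.008 -0.303] err to flush (array([ 6.38,  2.05, -0.06]), array([ 0.07,  0.15, -0.  ])) gap 11.7
t10.12 F_tool [ 2.8 -6.4  0.2] M_tool [ 0.046  0.058 -0.619] err to flush (array([ 6.42,  1.85, -0.06]), array([0.07, 0.15, 0.  ])) gap 11.7
t10.28 F_tool [  7.5 -17.1   0.8] M_tool [ 0.187 -0.009 -1.231] err to flush (array([ 6.42,  1.8 , -0.05]), array([0.07, 0.15, 0.  ])) gap 12.0
```

```bash
python3 -m jog '[0,-0.7,0,0,0,0,0,-0.7,0,0,0,0]' >/dev/null; python3 st.py;python3 -m jog '[0,-0.7,0,0,0,0,0,-0.7,0,0,0,0]' >/dev/null; python3 st.py; python3 - <<'E'
from h import *
w=manip.camera("wrist"); save(w,"wrist8.png",[],4,(180,140,380,290))
t=manip.camera("side");save(t,"side8.png",scale=7,crop=(240,220,340,300))
E
```

```text
t10.45 F_tool [ 0.5  1.3 -0.7] M_tool [ 0.005 -0.049 -0.301] err to flush (array([ 6.54,  1.98, -0.02]), array([ 0.08,  0.15, -0.03])) gap 11.9
t10.62 F_tool [ 0.6  1.2 -0.2] M_tool [-0.04   0.004 -0.27 ] err to flush (array([ 6.4 ,  2.49, -0.06]), array([ 0.07,  0.15, -0.  ])) gap 11.8
```

View pics/side8.png

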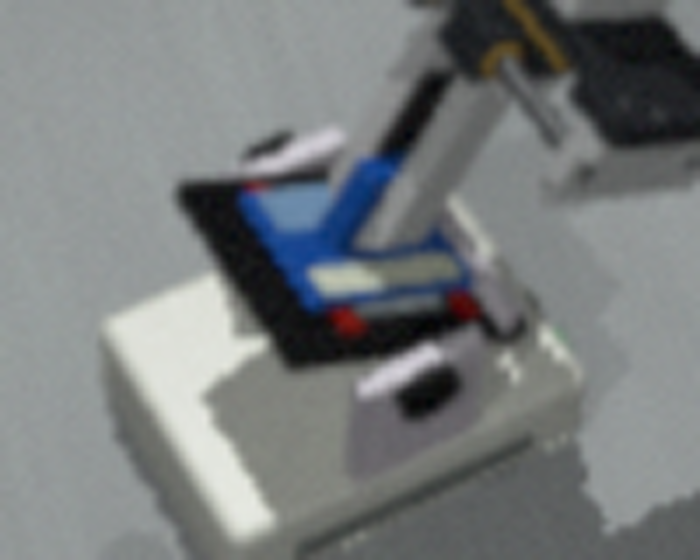

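View pics/wrist8.png

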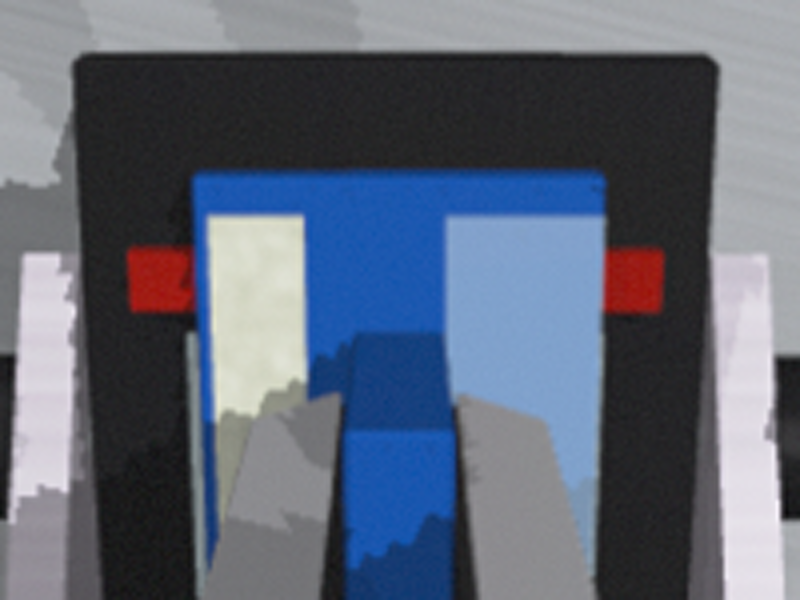

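```bash
python3 - <<'E'
from h import *
w=manip.camera("wrist"); p,r=tool()
def inter(xy,ty):
    o,v=ray(w,xy); o=r.inv().apply(o-p); v=r.inv().apply(v); return o+v*(ty-o[1])/v[1]
e=inter([279.5,183],27); s=inter([279.5,201.75],33); s2=inter([279.5,140+313/4],33)
print(e,s,s2,"ox",e[0]+38,"dx",(s[0]-e[0])-6)
for tl in (-3,3,-2,2):
    a=target(6,0,2); b=target(6,0,2,tl); print(tl,delta(*a,*b))
E
```

```text
[-38.11575566  27.           0.75761214] [-26.86995993  33.           0.76370495] [-17.83050985  33.           0.7686296 ] ox -0.11575565578902314 dx 5.24579572586331
-3 (array([-1.67,  0.04,  0.  ]), array([-0.,  0., -3.]))
3 (array([1.67, 0.04, 0.  ]), array([-0.,  0.,  3.]))
-2 (array([-1.12,  0.02,  0.  ]), array([-0., -0., -2.]))
2 (array([1.12, 0.02, 0.  ]), array([ 0., -0.,  2.]))
```

```bash
python3 -m jog '[0,-1,0,0,0,0,-1.12,-1,0,0,0,-2,-1.12,-1,0,0,0,-2]' >/dev/null; python3 st.py; for i in 1 2 3 ; do python3 -m jog '[0,0.4,0,0,0,0,0,0.4,0,0,0,0]' >/dev/null; python3 st.py; done
```

```text
t11.02 F_tool [-0.3  0.7  0.3] M_tool [ 0.002 -0.002 -0.213] err to flush (array([ 8.13,  4.02, -0.08]), array([0.07, 0.14, 2.02])) gap 11.8
t11.18 F_tool [0.6 2.  0. ] M_tool [ 0.016  0.024 -0.298] err to flush (array([ 7.16,  3.17, -0.05]), array([0.07, 0.15, 1.97])) gap 11.9
t11.35 F_tool [ 1.5 -2.4 -0.2] M_tool [ 0.008  0.019 -0.452] err to flush (array([ 7.19,  2.99, -0.04]), array([0.07, 0.15, 1.99])) gap 11.7
t11.52 F_tool [ 4.3 -9.5  0.9] M_tool [ 0.133 -0.027 -0.945] err to flush (array([ 7.2 ,  2.89, -0.05]), array([0.07, 0.15, 2.01])) gap 11.7
```

```bash
python3 -m jog '[0,-1,0,0,0,0,2.24,-1,0,0,0,4,2.24,-1,0,0,0,4,2.24,-1,0,0,0,4]' >/dev/null; python3 st.py; for i in 1 2 3 4 ; do python3 -m jog '[0,0.4,0,0,0,0,0,0.4,0,0,0,0]' >/dev/null; python3 st.py; done
```

```text
t11.85 F_tool [-0.1  0.8  0.1] M_tool [ 0.008 -0.062 -0.312] err to flush (array([ 4.84,  3.21, -0.03]), array([ 0.08,  0.15, -1.89])) gap 11.8
t12.02 F_tool [-0.2  0.9 -0.1] M_tool [-0.009 -0.015 -0.253] err to flush (array([ 5.78,  2.77, -0.07]), array([ 0.08,  0.14, -1.96])) gap 11.6
t12.18 F_tool [ 0.5 -1.8 -0.1] M_tool [ 0.017  0.009 -0.325] err to flush (array([ 5.78,  2.47, -0.06]), array([ 0.08,  0.14, -2.  ])) gap 11.9
t12.35 F_tool [ 0.1 -8.6  0.2] M_tool [ 0.106  0.025 -0.644] err to flush (array([ 5.86,  2.32, -0.06]), array([ 0.08,  0.15, -2.03])) gap 11.7
t12.52 F_tool [  0.4 -11.1   0.5] M_tool [ 0.161 -0.022 -0.736] err to flush (array([ 6.03,  2.07, -0.07]), array([ 0.08,  0.15, -2.05])) gap 12.0
```

```bash
python3 -m jog '[0,-1.5,0,0,0,0,-0.84,-1.5,0,0,0,-1.5,-0.84,-1.5,0,0,0,-1.5]' >/dev/null; python3 st.py; for i in 1 2 3 ; do python3 -m jog '[0,0.4,0,0,0,0,0,0.4,0,0,0,0]' >/dev/null; python3 st.py; done
```

```text
t12.77 F_tool [-0.5  0.7  0. ] M_tool [ 0.064 -0.018 -0.244] err to flush (array([ 6.61,  3.36, -0.07]), array([ 0.08,  0.14, -0.46])) gap 11.8
t12.93 F_tool [-0.1  1.  -0.3] M_tool [-0.038  0.041 -0.309] err to flush (array([ 5.91,  2.63, -0.07]), array([ 0.07,  0.14, -0.51])) gap 11.6
t13.10 F_tool [0.6 0.7 0.8] M_tool [-0.054  0.023 -0.27 ] err to flush (array([ 5.92,  2.31, -0.06]), array([ 0.08,  0.14, -0.5 ])) gap 11.7
t13.27 F_tool [-0.8  1.4 -0.4] M_tool [ 0.044  0.013 -0.285] err to flush (array([ 6.03,  1.96, -0.05]), array([ 0.08,  0.14, -0.5 ])) gap 11.6
```

```bash
python3 -m jog '[0,-0.6,0,0,0,0,2,-0.6,0,0,0,0,3.5,-0.6,0,0,0,0,3.5,-0.6,0,0,0,0]' >/dev/null; python3 st.py; for i in 1 2 3 ; do python3 -m jog '[0.4,0,0,0,0,0,0.4,0,0,0,0,0]' >/dev/null; python3 st.py; done
```

```text
t13.60 F_tool [ 0.9  0.5 -0.3] M_tool [ 0.018  0.013 -0.29 ] err to flush (array([ 2.18,  2.6 , -0.05]), array([ 0.08,  0.15, -0.48])) gap 11.8
t13.77 F_tool [0.2 0.9 0.1] M_tool [-0.012 -0.009 -0.335] err to flush (array([ 2.2 ,  2.67, -0.04]), array([ 0.08,  0.15, -0.5 ])) gap 12.1
t13.93 F_tool [1.4 1.6 0.4] M_tool [-0.005 -0.017 -0.299] err to flush (array([ 1.81,  2.66, -0.05]), array([ 0.08,  0.15, -0.5 ])) gap 11.9
t14.10 F_tool [0.5 0.1 0.2] M_tool [ 0.022  0.052 -0.204] err to flush (array([ 1.38,  2.63, -0.05]), array([ 0.08,  0.15, -0.5 ])) gap 11.5
```

```bash
for i in 1 2 3 4; do python3 -m jog '[0.4,0,0,0,0,0,0.4,0,0,0,0,0]' >/dev/null; python3 st.py; done;  python3 - <<'E'
from h import *
w=manip.camera("wrist"); save(w,"wrist9.png",[],4,(180,140,380,290))
t=manip.camera("side");save(t,"side9.png",scale=7,crop=(240,220,340,300))
E
```

```text
t14.27 F_tool [ 0.6 -0.2  0.2] M_tool [-0.05  -0.016 -0.241] err to flush (array([ 1.08,  2.67, -0.08]), array([ 0.08,  0.14, -0.51])) gap 11.6
t14.43 F_tool [-1.6  2.2  1. ] M_tool [0.078 0.064 0.231] err to flush (array([ 1.02,  2.76, -0.1 ]), array([ 0.07,  0.14, -0.56])) gap 11.4
t14.60 F_tool [-4.1  2.5 -0.1] M_tool [0.076 0.024 0.794] err to flush (array([ 0.9 ,  2.83, -0.08]), array([ 0.08,  0.14, -0.59])) gap 11.8
t14.77 F_tool [-5.9  3.9  0.2] M_tool [0.095 0.05  1.147] err to flush (array([ 0.87,  2.92, -0.07]), array([ 0.08,  0.14, -0.64])) gap 11.7
```

View pics/wrist9.png

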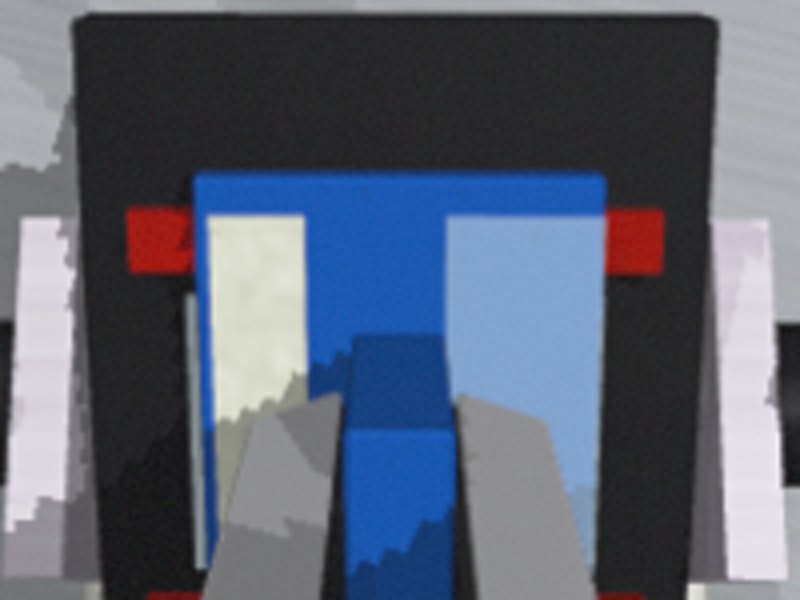

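View pics/side9.png

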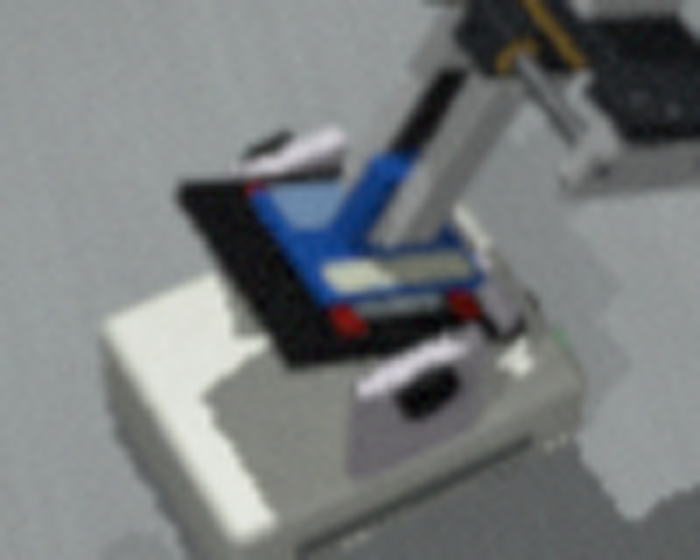

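```bash
python3 -m jog '[-1.1,0,0,0,0,0,-1.1,0,0,0,0,0]' >/dev/null; python3 st.py; for i in 1 2 3; do python3 -m jog '[0,0.4,0,0,0,0,0,0.4,0,0,0,0]' >/dev/null; python3 st.py; done
```

```text
t15.03 F_tool [-3.2 -0.3  1.4] M_tool [0.022 0.042 0.204] err to flush (array([ 1.05,  2.7 , -0.06]), array([ 0.08,  0.14, -0.5 ])) gap 11.6
t15.20 F_tool [-2.4 -0.2 -0.6] M_tool [-0.001  0.009  0.24 ] err to flush (array([ 1.05,  2.29, -0.04]), array([ 0.08,  0.15, -0.52])) gap 11.7
t15.37 F_tool [-2.9 -0.9 -0.3] M_tool [-0.007  0.08   0.352] err to flush (array([ 1.04,  1.87, -0.04]), array([ 0.08,  0.14, -0.52])) gap 11.8
t15.53 F_tool [-0.1 -6.3 -0.3] M_tool [0.058 0.048 0.128] err to flush (array([ 1.  ,  1.68, -0.  ]), array([ 0.08,  0.15, -0.51])) gap 12.2
```

```bash
python3 -m jog '[-0.2,-1,0,0,0,0.5,-0.2,-1,0,0,0,0.5]' >/dev/null; python3 st.py; for i in 1 2 3 4; do python3 -m jog '[0,0.3,0,0,0,0,0,0.3,0,0,0,0]' >/dev/null; python3 st.py; done
```

```text
t15.70 F_tool [-0.7 -0.7  0. ] M_tool [ 0.011  0.046 -0.002] err to flush (array([ 0.88,  2.42, -0.05]), array([ 0.08,  0.15, -1.01])) gap 11.6
t15.87 F_tool [0.2 0.2 0.5] M_tool [-0.048  0.002 -0.115] err to flush (array([ 0.91,  2.02, -0.05]), array([ 0.08,  0.15, -0.97])) gap 11.4
t16.03 F_tool [-0.2 -0.3 -0.6] M_tool [-0.017 -0.007 -0.225] err to flush (array([ 0.86,  1.71, -0.05]), array([ 0.08,  0.15, -0.96])) gap 11.6
t16.20 F_tool [ 1.4 -4.9  1.2] M_tool [ 0.063 -0.051 -0.772] err to flush (array([ 0.94,  1.63, -0.04]), array([ 0.08,  0.15, -0.96])) gap 11.9
t16.37 F_tool [  3.  -12.8   0.2] M_tool [ 0.127 -0.042 -1.148] err to flush (array([ 0.99,  1.58, -0.02]), array([ 0.08,  0.15, -0.97])) gap 12.1
```

```bash
python3 -m jog '[-0.1,-0.8,0,0,0,-0.25,-0.1,-0.8,0,0,0,-0.25]' >/dev/null; python3 st.py; for i in 1 2; do python3 -m jog '[0,0.3,0,0,0,0,0,0.3,0,0,0,0]' >/dev/null; python3 st.py; done; python3 -m jog '[0,0,0,0,0,0,0,0,0,0,0,0]' >/dev/null; python3 st.py
```

```text
t16.53 F_tool [ 0.4  0.5 -0.5] M_tool [-0.005  0.037 -0.271] err to flush (array([ 1.25,  2.07, -0.07]), array([ 0.08,  0.15, -0.74])) gap 11.7
t16.70 F_tool [ 0.6 -0.4  0.7] M_tool [-0.003  0.002 -0.313] err to flush (array([ 1.2 ,  1.66, -0.06]), array([ 0.08,  0.15, -0.75])) gap 11.8
t16.87 F_tool [ 3.6 -7.9  0. ] M_tool [ 0.096  0.016 -0.64 ] err to flush (array([ 1.17,  1.59, -0.07]), array([ 0.07,  0.15, -0.74])) gap 11.7
t17.03 F_tool [ 2.2 -7.7  0.2] M_tool [ 0.04  -0.031 -0.642] err to flush (array([ 1.18,  1.6 , -0.06]), array([ 0.07,  0.15, -0.74])) gap 11.8
```

```bash
python3 -m jog '[0,-0.1,0,0,0,0.05,0,-0.1,0,0,0,0.05,0,-0.1,0,0,0,0.05]' >/dev/null; python3 st.py;python3 -m jog '[0,0,0,0,0,0,0,0,0,0,0,0]' >/dev/null; python3 st.py;  python3 - <<'E'
from h import *
w=manip.camera("wrist"); save(w,"wrist10.png",[],4,(180,140,380,290))
t=manip.camera("side");save(t,"side10.png",scale=7,crop=(240,220,340,300))
for n in ["stage_edge","orange_carrier"]: print(n,[np.round(d["xy"],1).tolist() for d in manip.tip_of(n,t)[:2]])
E
```

```text
t17.28 F_tool [ 3.1 -6.4  0.3] M_tool [ 0.07  -0.039 -0.646] err to flush (array([ 1.16,  1.59, -0.04]), array([ 0.08,  0.15, -0.79])) gap 11.5
t17.45 F_tool [ 2.8 -6.1  0.5] M_tool [ 0.071  0.006 -0.721] err to flush (array([ 1.19,  1.61, -0.05]), array([ 0.08,  0.15, -0.79])) gap 12.1
stage_edge [[271.1, 258.6], [292.1, 252.0]]
orange_carrier [[226.1, 337.6], [264.2, 194.4]]
```

View pics/wrist10.png

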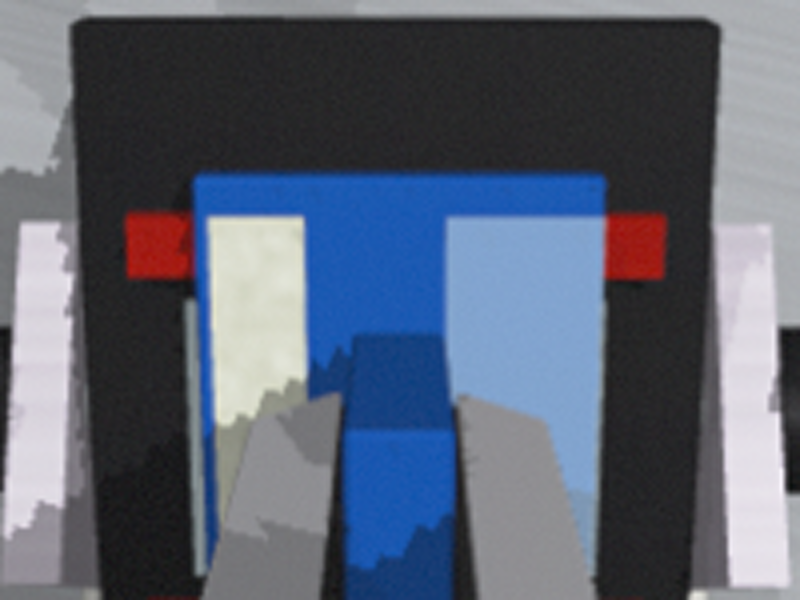

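View pics/side10.png

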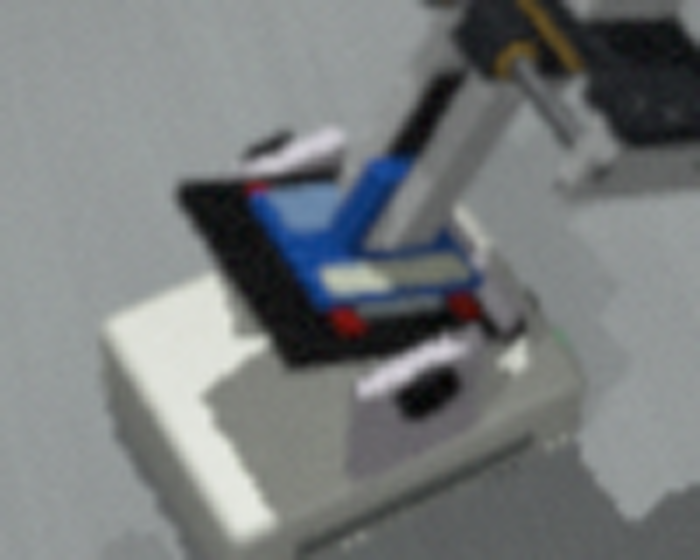

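```bash
python3 -c "
from cell import manip
print(manip.read_state()['wrist_force'],manip.sign_off())"
```

```text
the job is handed in; nothing more can be done
[-4.63456313 -1.49053562  4.78174998] None
```

I picked the blue carrier up by its rib at 35 N, lifted it clear of the stand and set it on the reader stage. I then handed the job in at about 17.5 s with the gripper still closed and pressing. Sign-off reports no verdict, so I don't have confirmation that it passed.

**Angle:** Three camera fits that used only the wrist and side pictures put the slope at about 25.9 to 27.0°. Touching down at tilts of 25, 27, 27.5, 28 and 29° showed the flush angle at about 27.5 to 28°. I finished at about 27.8°, where the force and moment put the load between the two strips, roughly 14 mm upslope of centre, so more of it is on the upper strip.

**Last checks:**
- **Press force:** about 7 N and steady, a little above the 5 N asked for. The highest reading during probing was about 19 N.
- **Ledge:** I found it by touch, then backed off slightly. The lower edge sits about 0 to 0.5 mm from it.
- **Centring:** within about 1 mm by the wrist picture.
- **Grip:** the fingers read 11.5 to 12.1 mm on the 12 mm rib.
- **Stage and orange carrier:** neither looked moved in the side picture. I did not measure the stage edge or the other things on the bench.

**What disagreed:**
- The touch-found surface was about 1.6 mm lower along its normal, and the ledge about 1 mm further up the slope, than the camera estimate. I went by touch.
- The top-camera fits were useless because the arm hid the stage, so I dropped them.
- The point network's stage-edge mark in the side picture moved about 3 pixels between the first and last pictures. I put that down to the network's own error.

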